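# Make up two chocolate gift sets

### The job

Make up the two gift sets on the chocolate counter. The two-cell tray gets the tall jar and the low square carton; the three-cell tray gets the long slim box in its long cell and the tall square carton and the low round tin in its two square cells, one piece to a cell (either of the square cells will do). Set every piece down upright on the cell's floor without dropping it or tipping it over, with the cartons square to the tray, and leave the ribbon spool, bell and tongs alone.

Things in the scene. Friction and masses are not known exactly. Their poses are not given: they have to be found in the camera images.
- tray2: Two-cell gift tray of brown board, its floor lined with cream paper, 86 x 169 mm, fixed to the counter. Floor 3 mm thick; the outer walls and the divider are 3 mm thick and reach 12 mm above the counter. Two equal open cells, 80 mm square, side by side along its y axis. Origin: centre of the underside, z up. Cell centres at (x, y) = (0, +41.5) and (0, -41.5) mm in its frame.
- tray3: Three-cell gift tray of brown board, cream floor, 155 (x) by 169 (y) mm, fixed. Floor 3 mm thick; walls and dividers 3 mm thick, reaching 12 mm above the counter. One long cell, 66 (x) by 163 (y) mm, centred at (-41.5, 0) mm in its frame; beside it two cells 80 mm square, centred at (34.5, 41.5) and (34.5, -41.5) mm. Origin: centre of the underside, z up.
- stick_box: Long slim praline box, dark brown board with fine stripes and a cream paper sleeve round its middle, lying flat: 40 mm (x) by 140 mm (y) by 32 mm high. The only long thing among the goods. 0.08 to 0.17 kg. Origin: centre of the underside, long side along y, z up.
- tall_carton: Tall square chocolate carton of dark brown board with a cream band and folded flaps on top, 50 x 50 mm and 72 mm high, standing. 0.09 to 0.19 kg. Origin: centre of the underside, x and y square to its sides, z up.
- low_carton: Low square chocolate carton of the same make, 50 x 50 mm but only 42 mm high, standing. 0.07 to 0.15 kg. Origin: centre of the underside, x and y square to its sides, z up.
- flat_tin: Low round tin, dark brown with thin bare metal rims and a cream disc on its lid, 52 mm across and 38 mm high, standing. 0.08 to 0.17 kg. Origin: centre of the underside, z up.
- tall_jar: Tall round jar of chocolate spread, brown with a cream label and an aluminium screw lid, standing, 72 mm high over all: straight body 54 mm across up to 53 mm height, then a lid 49 mm across from 58 to 72 mm. 0.15 to 0.31 kg. Origin: centre of the underside, z up.
- spool: Ribbon spool with cardboard flanges, standing on end among the goods, 64 mm across and 40 mm high, no lid and not part of either set. Loose, 0.12 kg; leave it alone. Origin: centre of the underside.
- bell: Service bell on the counter, steel dome on a black foot, 72 mm across, 53 mm high. Loose; leave it alone. Origin: centre of the underside.
- tongs: Steel praline tongs lying flat along their y axis, about 186 mm long, 45 mm wide, 8 mm high. Loose; leave them alone. Origin: on the counter at their middle.

How it is judged:
By the outcome, as a careful person would: the job done as asked, in the order asked, and still so for the second after the job is handed in, with the robot touching nothing.
It also fails if it takes over 120 s, if anything falls off the work surface, if the arm or the gripper's body presses on something with over 40 N, if the wrist force passes 120 N, or if a joint passes its speed limit or range.

### The arm

A 7-joint arm with a two-finger parallel gripper is mounted at the origin on the work surface. World frame = base frame: x ahead of the robot, y to its left, z up, the work surface at z = 0. Lengths are in m, angles in rad, forces in N, time in s.
With the tool pointing down it reaches from about 0.425 to 0.825 m from the base axis. Payload 3.6 kg.
Tool frame: the origin (TCP) lies midway between the tips of the shut fingers; the grasp point (between the pads) lies 19 mm behind it; z points along the fingers, y is the line along which they close (so a half turn about z gives the same grasp; the last joint's range is limited). The gripper opens to 93 mm and grips with 3 to 60 N. Pads are 15 mm wide; open, the fingers measure 128 mm over their backs; the gripper's body (75 mm by 188 mm) begins 65 mm behind the grasp point.
Start: joints at [-1.353, 0.615, -0.013, 1.423, 0.008, 1.103, -0.04], TCP at [0.158, 0.631, 0.219] pointing down, gripper open.
Joint ranges: [-3.12, 3.12], [-0.3, 2.06], [-1.34, 1.32], [0.26, 2.42], [-1.36, 4.5], [0.01, 1.98], [-2.84, 2.84]. Speed limits (rad/s): [2.79, 2.79, 3.14, 3.14, 3.14, 3.14, 3.14].

### API

Orientations are given as a rotation vector (axis times angle).
In Python, from station import env gives the robot as it stands.
- The arm moves only by the tool step_arm, never from a script. Its argument "rows" is a list of rows, each a list of 3 entries, a list of its own where there are three numbers: the finger opening in mm, from 0 to 93, then the shift along the tool's x, y, z in mm, then the turn, a rotation vector about the tool's x, y, z in degrees. A call has exactly 5 rows; each row is the pose to reach, as a shift and turn from the pose commanded when the call began, along the tool's axes at that moment; what a row does not reach only later rows make up. A row lasts 1/12 s, in which the tool goes at most 41.7 mm and 7.16 degrees, less where a joint would pass 70% of its speed; a pose out of reach is approached as far as the arm can. A call with a gripper value outside its range is refused whole. The fingers move at their own pace and stop on an object; the grip force is fixed at half the most. Time passes only in rows, so rows that repeat a pose let the fingers close, or fill a call up. It gives the time, the measured TCP pose, the force, the opening and the grip force at its end, in the units of the state.
- env.get_obs(): the state, without advancing time (a new reading comes with each control period).
- env.get_image(name): name is "side" or "top" or "wrist"; returns a dict with "img" (420x560x3 uint8, red, green, blue), "depth" (420x560 float32, m along the optical axis (not along the pixel's ray), 0 where there is no reading), "fx", "fy", "cx", "cy" (pixels), "origin" and "orientation" of the camera in the world; the wrist camera has in their place "mount" (4x4, takes a point from camera to tool coordinates, whose origin is the TCP and whose axes are the flange's). Camera axes: x right, y down, z forward; pixel columns grow to the right and rows downward; lengths in m; the calibration is good to about 2 mm. A picture is of the moment at which its call begins: read the wrist's pose just before it.
- env.job_done(): hands the job in; it is judged then, once.
The state is a dict: "t": time; "joint_positions": joint angles; "dq": joint speeds; "tau": joint torques, N m; "position": TCP position; "tcp_rot": TCP orientation; "force": force on the tool from outside, world axes, zero at the start; "torque": the same for the moment, N m; "grip_width": finger opening in m; "grip_force": force on a finger pad.
Only numpy, scipy, OpenCV 4.12 (cv2) and the standard library are available. Lean on these libraries where they do the work, as an engineer would, in place of code of your own. Each camera call takes 0.05 s, during which the arm holds its last target. There are 200 camera calls.

## Working session

There is one attempt and no reset: what is moved stays moved. The work goes in short steps, Python scripts to look and compute and a tool call to move; the robot and the scene stay as the last step left them, time stands still between calls to the robot, and variables do not carry over. Pictures are saved under pics/ and viewed, at most 14 in all, crops included, and the job is handed in when it is done.

Besides the shell and the picture viewer there is one more tool, called after "Request:" as name([rows], argument=value, ...), one row to a line, values as JSON. step_arm: Moves the arm, as the interface text tells. Its arguments: {"type":"object","properties":{"rows":{"type":"array"}},"required":["rows"]}

```bash
mkdir -p pics; ls; python3 - <<'E'
from station import env
import cv2,numpy as np
o=env.get_obs();print(o['t'],o['position'],o['tcp_rot'],o['grip_width'])
for n in ['top','side']:
    d=env.get_image(n);cv2.imwrite(f'pics/{n}0.png',d['img'][:,:,::-1]);np.savez(f'{n}0.npz',**d)
    print(n,d['fx'],d['cx'],d['cy'],d['origin'],d['orientation'])
E
```

```text
pics
0.0 [0.15731255 0.62985803 0.21748546] [-0.38338375 -3.1178412   0.00400702] 0.0928989253597498
top 498.8782748952238 290.3795418339265 215.1955473416174 [ 0.51685488 -0.01006286  1.17229697] [-2.2057375   2.15522399 -0.05468081]
side 421.1858833077999 279.7150295514791 212.26667142047222 [0.16550316 0.5103219  0.60754097] [-0.89734498  2.49675508 -1.13668545]
```

View pics/top0.png

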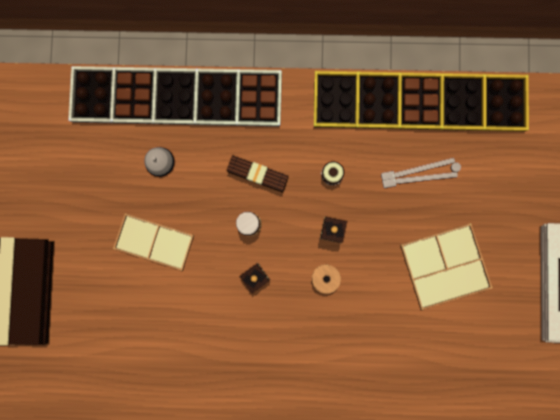

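View pics/side0.png

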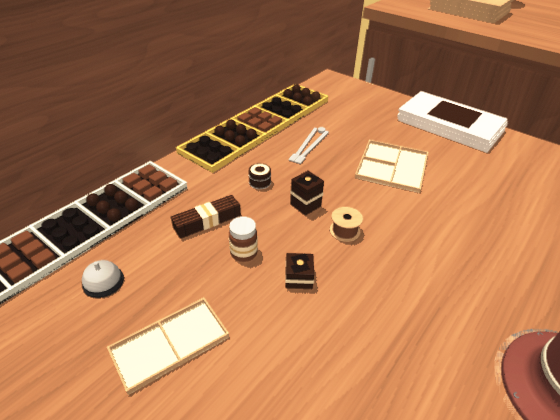

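The top view shows tray2 at px (154,242), tray3 at (446,266), the stick box at (258,174) and the tin at (333,172). The jar is at (248,223), the taller-looking carton at (334,230), the other carton at (254,279) and the spool at (326,279). The bell is at (159,161) and the tongs at (421,173). The side view agrees. Next I'll measure poses from depth.

```bash
cat > h.py <<'E'
import numpy as np,cv2
from scipy.spatial.transform import Rotation as R
def cloud(d):
    v,u=np.mgrid[0:420,0:560]; z=d['depth'].astype(float)
    P=np.stack([(u-d['cx'])/d['fx']*z,(v-d['cy'])/d['fy']*z,z],-1)
    return P@R.from_rotvec(d['orientation']).as_matrix().T+d['origin']
def rect(P): # centre, sizes, angle of long side from world +y (deg)
    (c,(w,h),a)=cv2.minAreaRect((P[:,:2]*1000).astype(np.float32))
    if w>h: a+=90; w,h=h,w   # now h (long) axis at a+90 from x
    return np.round(c,1),round(w,1),round(h,1),round((a+90)%180-90,1)
E
cat > m.py <<'E'
from h import *
d=np.load('top0.npz');P=cloud(d);img=d['img'].astype(int)
px=dict(tray2=(154,242),tray3=(446,266),stick=(258,174),tin=(333,172),jar=(248,223),cA=(334,230),cB=(254,279),spool=(326,279),bell=(159,161),tongs=(421,173))
ok=d['depth']>0
print('table',np.median(P[300:400,100:500,2]))
n,L=cv2.connectedComponents(((P[...,2]>0.02)&ok).astype(np.uint8))
for k,(u,v) in px.items():
    if k=='tongs':continue
    if 'tray' in k:
        m=(img[...,0]>190)&(img[...,2]>110); r=np.zeros_like(m);r[v-50:v+50,u-55:u+55]=1
        Q=P[m&r&ok&(P[...,2]<.02)]
        print(k,rect(Q),np.median(Q[:,2]));continue
    l=np.bincount(L[v-4:v+5,u-4:u+5].ravel(),minlength=n);l[0]=0;l=l.argmax()
    Q=P[L==l]; top=np.percentile(Q[:,2],90)
    T=Q[Q[:,2]>top-.008]
    print(k,'top',round(top,4),len(Q),rect(T),'circ',cv2.minEnclosingCircle((T[:,:2]*1000).astype(np.float32)),'med',np.median(T[:,:2],0).round(4))
E
python3 m.py
```

```text
table -0.0003814974661366932
tray2 (array([523.7, 327.4]), 80.6, 162.8, -15.9) 0.0022929065655095116
tray3 (array([ 483.4, -351.9]), 149.1, 163.0, 17.9) 0.0027650084170219857
stick top 0.034 1072 (array([687.7,  88. ]), 41.1, 139.7, -18.8) circ ((687.3671875, 87.6826171875), 71.76710510253906) med [0.6872 0.0878]
tin top 0.0408 415 (array([691.4, -87. ]), 49.0, 50.8, 2.0) circ ((691.6314697265625, -86.84669494628906), 25.88557243347168) med [ 0.692  -0.0867]
jar top 0.0735 468 (array([569.4, 103.4]), 47.1, 47.2, -43.6) circ ((569.6405029296875, 103.50404357910156), 24.384614944458008) med [0.5695 0.1034]
cA top 0.075 540 (array([559.9, -88.9]), 49.8, 49.8, 80.0) circ ((559.4515380859375, -89.0466079711914), 34.28693389892578) med [ 0.5601 -0.0888]
cB top 0.0447 508 (array([446.4,  87.3]), 49.9, 49.9, -52.7) circ ((446.12200927734375, 87.85989379882812), 33.250694274902344) med [0.4468 0.0868]
spool top 0.042 627 (array([448.7, -76.6]), 61.1, 63.1, -89.2) circ ((448.6648864746094, -76.08781433105469), 31.836505889892578) med [ 0.4487 -0.0758]
bell top 0.0405 550 (array([713.2, 322.1]), 47.6, 49.4, -29.2) circ ((712.1773071289062, 322.04290771484375), 26.315462112426758) med [0.7116 0.3211]
```

The heights match the given sizes, so A is the tall carton and B the low one. The order will be jar, low carton, stick box, tall carton, tin.

```bash
cat > plan.py <<'E'
import sys,json
from h import *
from station import env
def plan(wps,o=None):
    """wps: list of (x,y,z mm, yaw deg of closing axis); prints tool shift (mm), turn about tool z (deg) for each"""
    o=o or env.get_obs(); p=np.array(o['position'])*1e3; M=R.from_rotvec(o['tcp_rot']).as_matrix()
    y0=np.degrees(np.arctan2(M[1,1],M[0,1]))
    print('t',round(o['t'],2),'p',p.round(1),'yaw',round(y0,1),'tilt',round(np.degrees(np.arccos(-M[2,2])),2),'F',np.round(o['force'],1),'grip',round(o['grip_width']*1e3,1),round(o['grip_force'],1))
    for x,y,z,w in wps:
        s=M.T@(np.array([x,y,z])-p)
        dy=(w-y0+90)%180-90; print((x,y,z,w),'shift',s.round(1),'turn z',round(-dy,1),'dist',round(np.linalg.norm(s)))
        M=M@R.from_euler('z',-dy,degrees=True).as_matrix(); p=np.array([x,y,z],float); y0+=dy
if __name__=='__main__': plan(json.loads(sys.argv[1]))
E
python3 plan.py '[[570,104,150,-16],[570,104,19,-16]]'
```

```text
t 0.1 p [157.4 629.9 217.6] yaw 76.0 tilt 0.13 F [-0.5 -0.3  0. ] grip 93.0 0.0
(570, 104, 150, -16) shift [-527.8 -410.1   68.6] turn z -88.0 dist 672
(570, 104, 19, -16) shift [ -0.3   0.  131. ] turn z -0.0 dist 131
```

```bash
python3 plan.py '[[260,498,200,53],[364,367,184,30],[467,235,167,7],[570,104,150,-16]]'
```

```text
t 0.1 p [157.4 629.9 217.6] yaw 76.0 tilt 0.13 F [-0.5 -0.3  0. ] grip 93.0 0.0
(260, 498, 200, 53) shift [-131.5 -103.1   17.9] turn z 23.0 dist 168
(364, 367, 184, 30) shift [-161.9  -42.    16.2] turn z 23.0 dist 168
(467, 235, 167, 7) shift [-165.8   23.2   17.2] turn z 23.0 dist 168
(570, 104, 150, -16) shift [-142.5   86.3   17.2] turn z 23.0 dist 168
```

Request:
step_arm([
  [93, [-26, -21, 4], [0, 0, 5]],
  [93, [-53, -41, 7], [0, 0, 9]],
  [93, [-79, -62, 11], [0, 0, 14]],
  [93, [-105, -82, 14], [0, 0, 18]],
  [93, [-131, -103, 18], [0, 0, 23]],
])

```text
t: 0.52
position: [0.2603, 0.4974, 0.2002]
tcp_rot: [-1.003, -2.977, 0.001]
force: [0.1, 0.5, 0.0]
grip_width: 0.093
grip_force: 0.0
```

Request:
step_arm([
  [93, [-32, -8, 3], [0, 0, 5]],
  [93, [-65, -17, 6], [0, 0, 9]],
  [93, [-97, -25, 10], [0, 0, 14]],
  [93, [-130, -34, 13], [0, 0, 18]],
  [93, [-162, -42, 16], [0, 0, 23]],
])

```text
t: 0.93
position: [0.3642, 0.366, 0.1843]
tcp_rot: [-1.577, -2.717, 0.001]
force: [0.1, 0.5, 0.4]
grip_width: 0.0932
grip_force: 0.0
```

Request:
step_arm([
  [93, [-33, 5, 3], [0, 0, 5]],
  [93, [-66, 9, 7], [0, 0, 9]],
  [93, [-100, 14, 10], [0, 0, 14]],
  [93, [-133, 18, 14], [0, 0, 18]],
  [93, [-166, 23, 17], [0, 0, 23]],
])

```text
t: 1.35
position: [0.4668, 0.234, 0.1672]
tcp_rot: [-2.086, -2.348, 0.002]
force: [-0.2, 0.8, 0.1]
grip_width: 0.0933
grip_force: 0.0
```

Request:
step_arm([
  [93, [-30, 18, 3], [0, 0, 5]],
  [93, [-60, 35, 7], [0, 0, 9]],
  [93, [-90, 52, 10], [0, 0, 14]],
  [93, [-120, 70, 14], [0, 0, 18]],
  [93, [-142, 86, 17], [0, 0, 23]],
])

```text
t: 1.77
position: [0.57, 0.1015, 0.1502]
tcp_rot: [2.515, 1.881, -0.002]
force: [-0.3, 0.3, -0.4]
grip_width: 0.093
grip_force: 0.0
```

```bash
python3 plan.py '[[570,104,85,-16],[570,104,19,-16]]'
```

```text
t 1.77 p [570.  101.5 150.2] yaw -16.4 tilt 0.1 F [-0.3  0.3 -0.4] grip 93.0 0.0
(570, 104, 85, -16) shift [ 2.5 -0.7 65.2] turn z -0.4 dist 65
(570, 104, 19, -16) shift [ 0.1 -0.  66. ] turn z -0.0 dist 66
```

Request:
step_arm([
  [93, [2, -1, 30], [0, 0, 0]],
  [93, [2, -1, 60], [0, 0, 0]],
  [93, [2, -1, 90], [0, 0, 0]],
  [93, [2, -1, 115], [0, 0, 0]],
  [93, [2, -1, 131], [0, 0, 0]],
])

```text
t: 2.18
position: [0.5667, 0.1072, 0.0165]
tcp_rot: [-2.507, -1.889, 0.007]
force: [-0.8, 0.0, 0.2]
grip_width: 0.093
grip_force: 0.0
```

Request:
step_arm([
  [40, [0, 0, 0], [0, 0, 0]],
  [40, [0, 0, 0], [0, 0, 0]],
  [40, [0, 0, 0], [0, 0, 0]],
  [40, [0, 0, 0], [0, 0, 0]],
  [40, [0, 0, 0], [0, 0, 0]],
])

```text
t: 2.6
position: [0.5698, 0.1074, 0.0211]
tcp_rot: [2.508, 1.89, 0.004]
force: [-0.6, 0.6, -0.6]
grip_width: 0.0643
grip_force: 0.0
```

```bash
python3 plan.py '[[570,104,150,-16],[552,235,150,-16],[535,367,150,-16],[535,367,24,-16]]'
```

```text
t 2.6 p [569.8 107.4  21.1] yaw -16.0 tilt 0.16 F [-0.6  0.6 -0.6] grip 64.3 0.0
(570, 104, 150, -16) shift [  -3.1    1.5 -128.9] turn z -0.0 dist 129
(552, 235, 150, -16) shift [121.  -53.4   0. ] turn z -0.0 dist 132
(535, 367, 150, -16) shift [122.2 -52.7   0. ] turn z -0.0 dist 133
(535, 367, 24, -16) shift [ -0.2  -0.3 126. ] turn z -0.0 dist 126
```

Request:
step_arm([
  [40, [-3, 1, 1], [0, 0, 0]],
  [40, [-3, 1, 1], [0, 0, 0]],
  [40, [-3, 1, 1], [0, 0, 0]],
  [40, [-3, 1, 1], [0, 0, 0]],
  [40, [-3, 1, 1], [0, 0, 0]],
])

```text
t: 3.02
position: [0.5694, 0.1036, 0.0194]
tcp_rot: [2.509, 1.889, 0.001]
force: [-1.5, -0.2, 5.7]
grip_width: 0.0535
grip_force: 30.0
```

```bash
python3 plan.py '[[570,104,150,-16],[552,235,150,-16],[535,367,150,-16],[535,367,24,-16]]'
```

```text
t 3.02 p [569.4 103.6  19.4] yaw -16.0 tilt 0.06 F [-1.5 -0.2  5.7] grip 53.5 30.0
(570, 104, 150, -16) shift [   0.6    0.6 -130.6] turn z -0.0 dist 131
(552, 235, 150, -16) shift [ 1.21e+02 -5.34e+01 -1.00e-01] turn z -0.0 dist 132
(535, 367, 150, -16) shift [ 1.222e+02 -5.270e+01 -1.000e-01] turn z -0.0 dist 133
(535, 367, 24, -16) shift [-0.00e+00 -1.00e-01  1.26e+02] turn z -0.0 dist 126
```

Request:
step_arm([
  [40, [0, 0, -10], [0, 0, 0]],
  [40, [0, 0, -30], [0, 0, 0]],
  [40, [0, 0, -55], [0, 0, 0]],
  [40, [0, 0, -80], [0, 0, 0]],
  [40, [0, 0, -100], [0, 0, 0]],
])

```text
t: 3.43
position: [0.5687, 0.1043, 0.1202]
tcp_rot: [-2.509, -1.89, -0.0]
force: [0.9, -0.2, -2.0]
grip_width: 0.0534
grip_force: 30.0
```

Request:
step_arm([
  [40, [16, -7, 0], [0, 0, 0]],
  [40, [40, -17, 0], [0, 0, 0]],
  [40, [66, -28, 0], [0, 0, 0]],
  [40, [94, -41, 0], [0, 0, 0]],
  [40, [121, -53, 0], [0, 0, 0]],
])

```text
t: 3.85
position: [0.5502, 0.2365, 0.1185]
tcp_rot: [-2.509, -1.889, 0.002]
force: [0.2, -0.1, -2.2]
grip_width: 0.0534
grip_force: 30.0
```

Request:
step_arm([
  [40, [28, -12, 0], [0, 0, 0]],
  [40, [56, -24, 0], [0, 0, 0]],
  [40, [84, -36, 0], [0, 0, 0]],
  [40, [107, -46, 0], [0, 0, 0]],
  [40, [122, -53, 0], [0, 0, 0]],
])

```text
t: 4.27
position: [0.5316, 0.3713, 0.1179]
tcp_rot: [-2.503, -1.894, 0.002]
force: [-0.4, -0.2, -1.9]
grip_width: 0.0533
grip_force: 30.0
```

Request:
step_arm([
  [40, [0, 0, 20], [0, 0, 0]],
  [40, [0, 0, 40], [0, 0, 0]],
  [40, [0, 0, 60], [0, 0, 0]],
  [40, [0, 0, 75], [0, 0, 0]],
  [40, [0, 0, 80], [0, 0, 0]],
])

```text
t: 4.68
position: [0.5314, 0.3661, 0.0355]
tcp_rot: [-2.508, -1.89, 0.011]
force: [-0.4, -0.1, -2.2]
grip_width: 0.0532
grip_force: 30.0
```

Request:
step_arm([
  [40, [0, 0, 0], [0, 0, 0]],
  [40, [0, 0, 0], [0, 0, 0]],
  [40, [0, 0, 0], [0, 0, 0]],
  [40, [0, 0, 0], [0, 0, 0]],
  [40, [0, 0, 0], [0, 0, 0]],
])

```text
t: 5.1
position: [0.5347, 0.3673, 0.0398]
tcp_rot: [2.509, 1.89, 0.003]
force: [-0.4, 0.3, -2.5]
grip_width: 0.0531
grip_force: 30.0
```

```bash
python3 plan.py '[[535,367,23,-16]]'
```

```text
t 5.1 p [534.7 367.3  39.8] yaw -16.0 tilt 0.11 F [-0.4  0.3 -2.5] grip 53.1 30.0
(535, 367, 23, -16) shift [-0.2  0.4 16.8] turn z -0.0 dist 17
```

Request:
step_arm([
  [40, [0, 0, 5], [0, 0, 0]],
  [40, [0, 0, 9], [0, 0, 0]],
  [40, [0, 0, 12], [0, 0, 0]],
  [40, [0, 0, 14], [0, 0, 0]],
  [40, [0, 0, 15], [0, 0, 0]],
])

```text
t: 5.52
position: [0.5337, 0.3667, 0.0229]
tcp_rot: [-2.509, -1.89, 0.002]
force: [-0.4, -0.4, -2.8]
grip_width: 0.0535
grip_force: 30.0
```

Request:
step_arm([
  [40, [0, 0, 0], [0, 0, 0]],
  [40, [0, 0, 0.5], [0, 0, 0]],
  [40, [0, 0, 1], [0, 0, 0]],
  [40, [0, 0, 1.5], [0, 0, 0]],
  [40, [0, 0, 1.5], [0, 0, 0]],
])

```text
t: 5.93
position: [0.5343, 0.3669, 0.0225]
tcp_rot: [2.509, 1.89, 0.001]
force: [0.2, -1.1, -0.2]
grip_width: 0.0532
grip_force: 30.0
```

Request:
step_arm([
  [40, [0, 0, 0.7], [0, 0, 0]],
  [40, [0, 0, 0.7], [0, 0, 0]],
  [80, [0, 0, 0.7], [0, 0, 0]],
  [80, [0, 0, 0.7], [0, 0, 0]],
  [80, [0, 0, 0.7], [0, 0, 0]],
])

```text
t: 6.35
position: [0.5343, 0.367, 0.0213]
tcp_rot: [2.509, 1.89, 0.001]
force: [-0.5, 0.4, -0.9]
grip_width: 0.0691
grip_force: 0.0
```

Request:
step_arm([
  [80, [0, 0, 0], [0, 0, 0]],
  [80, [0, 0, 0], [0, 0, 0]],
  [80, [0, 0, 0], [0, 0, 0]],
  [80, [0, 0, 0], [0, 0, 0]],
  [80, [0, 0, -3], [0, 0, 0]],
])

```text
t: 6.77
position: [0.5336, 0.3667, 0.0239]
tcp_rot: [-2.509, -1.89, 0.002]
force: [0.9, 0.4, -0.8]
grip_width: 0.0802
grip_force: 0.0
```

Request:
step_arm([
  [80, [0, 0, -15], [0, 0, 0]],
  [80, [0, 0, -40], [0, 0, 0]],
  [80, [0, 0, -70], [0, 0, 0]],
  [80, [0, 0, -95], [0, 0, 0]],
  [80, [0, 0, -110], [0, 0, 0]],
])

```text
t: 7.18
position: [0.5356, 0.3674, 0.138]
tcp_rot: [2.509, 1.889, 0.008]
force: [0.6, 0.2, 0.6]
grip_width: 0.0797
grip_force: 0.0
```

```bash
python3 plan.py '[[505,274,135,-28],[475,180,135,-40],[446,87.5,135,-53],[446,87.5,15,-53]]'
```

```text
t 7.18 p [535.6 367.4 138. ] yaw -16.0 tilt 0.28 F [0.6 0.2 0.6] grip 79.7 0.0
(505, 274, 135, -28) shift [-98.2  -3.6   2.6] turn z 12.0 dist 98
(475, 180, 135, -40) shift [-97.1  17.6  -0.4] turn z 12.0 dist 99
(446, 87.5, 135, -53) shift [-89.5  37.2  -0.3] turn z 13.0 dist 97
(446, 87.5, 15, -53) shift [-6.0e-01 -1.0e-01  1.2e+02] turn z -0.0 dist 120
```

Request:
step_arm([
  [80, [-15, 0, 0], [0, 0, 2]],
  [80, [-33, -1, 0], [0, 0, 4]],
  [80, [-54, -2, 0], [0, 0, 6]],
  [80, [-76, -3, 0], [0, 0, 9]],
  [80, [-98, -4, 0], [0, 0, 12]],
])

```text
t: 7.6
position: [0.5028, 0.273, 0.1348]
tcp_rot: [-2.695, -1.614, -0.001]
force: [-0.3, 0.3, 0.3]
grip_width: 0.08
grip_force: 0.0
```

Request:
step_arm([
  [80, [-20, 4, 0], [0, 0, 2]],
  [80, [-40, 7, 0], [0, 0, 5]],
  [80, [-60, 11, 0], [0, 0, 7]],
  [80, [-80, 14, 0], [0, 0, 10]],
  [80, [-97, 18, 0], [0, 0, 12]],
])

```text
t: 8.02
position: [0.4729, 0.1784, 0.1348]
tcp_rot: [-2.849, -1.323, 0.0]
force: [0.2, 0.6, 0.0]
grip_width: 0.0799
grip_force: 0.0
```

Request:
step_arm([
  [80, [-20, 8, 0], [0, 0, 3]],
  [80, [-40, 17, 0], [0, 0, 6]],
  [80, [-60, 25, 0], [0, 0, 9]],
  [80, [-78, 32, 0], [0, 0, 11]],
  [80, [-90, 37, 0], [0, 0, 13]],
])

```text
t: 8.43
position: [0.4433, 0.085, 0.1349]
tcp_rot: [2.981, 0.99, 0.0]
force: [0.5, -0.0, -0.7]
grip_width: 0.0801
grip_force: 0.0
```

Request:
step_arm([
  [80, [0, 0, 20], [0, 0, 0]],
  [80, [0, 0, 40], [0, 0, 0]],
  [80, [0, 0, 60], [0, 0, 0]],
  [80, [0, 0, 65], [0, 0, 0]],
  [80, [0, 0, 65], [0, 0, 0]],
])

```text
t: 8.85
position: [0.4433, 0.087, 0.0686]
tcp_rot: [-2.979, -0.996, 0.004]
force: [0.5, 0.4, 0.5]
grip_width: 0.0799
grip_force: 0.0
```

```bash
python3 - <<'E'
from h import *
from station import env
from plan import plan
plan([[446.3,87.4,15,-52.7]])
d=env.get_image('wrist');cv2.imwrite('pics/w1.png',d['img'][:,:,::-1])
plan([[446.3,87.4,15,-52.7]])
E
```

```text
t 8.85 p [443.3  87.   68.6] yaw -53.0 tilt 0.15 F [0.5 0.4 0.5] grip 79.9 0.0
(446.3, 87.4, 15, -52.7) shift [ 2.8  1.6 53.6] turn z -0.3 dist 54
t 8.9 p [444.1  87.   69.5] yaw -53.0 tilt 0.03 F [-0.1  0.9  0.2] grip 80.0 0.0
(446.3, 87.4, 15, -52.7) shift [ 2.   1.  54.5] turn z -0.3 dist 55
```

View pics/w1.png

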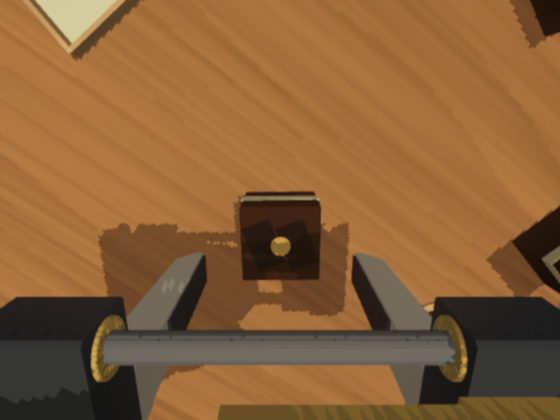

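The wrist view shows the low carton centred between the fingers at about (280,240) and square to them.

Request:
step_arm([
  [80, [1, 1, 12], [0, 0, 0]],
  [80, [2, 1, 28], [0, 0, 0]],
  [80, [2, 1, 42], [0, 0, 0]],
  [80, [2, 1, 51], [0, 0, 0]],
  [80, [2, 1, 54], [0, 0, 0]],
])

```text
t: 9.32
position: [0.4464, 0.0875, 0.0153]
tcp_rot: [-2.979, -0.996, -0.0]
force: [-0.9, -0.7, 0.3]
grip_width: 0.0799
grip_force: 0.0
```

Request:
step_arm([
  [40, [0, 0, 0], [0, 0, 0]],
  [40, [0, 0, 0], [0, 0, 0]],
  [40, [0, 0, 0], [0, 0, 0]],
  [40, [0, 0, 0], [0, 0, 0]],
  [40, [0, 0, 0], [0, 0, 0]],
])

```text
t: 9.73
position: [0.4465, 0.0875, 0.016]
tcp_rot: [2.979, 0.996, 0.002]
force: [0.1, -0.2, -0.6]
grip_width: 0.0511
grip_force: 0.0
```

Request:
step_arm([
  [40, [0, 0, 0], [0, 0, 0]],
  [40, [0, 0, 0], [0, 0, 0]],
  [40, [0, 0, 0], [0, 0, 0]],
  [40, [0, 0, 0], [0, 0, 0]],
  [40, [0, 0, 0], [0, 0, 0]],
])

```text
t: 10.15
position: [0.4464, 0.0876, 0.0159]
tcp_rot: [-2.979, -0.996, -0.001]
force: [-1.6, 0.8, 5.8]
grip_width: 0.0496
grip_force: 30.0
```

```bash
python3 plan.py '[[446.3,87.4,120,-40],[479,187,120,-28],[512.3,287.5,120,-15.9],[512.3,287.5,18,-15.9]]'
```

```text
t 10.15 p [446.4  87.6  15.9] yaw -53.0 tilt 0.05 F [-1.6  0.8  5.8] grip 49.6 30.0
(446.3, 87.4, 120, -40) shift [-1.000e-01  0.000e+00 -1.041e+02] turn z -13.0 dist 104
(479, 187, 120, -28) shift [ 97.3 -39.    0.1] turn z -12.0 dist 105
(512.3, 287.5, 120, -15.9) shift [ 1.044e+02 -1.780e+01  1.000e-01] turn z -12.1 dist 106
(512.3, 287.5, 18, -15.9) shift [-1.00e-01 -1.00e-01  1.02e+02] turn z -0.0 dist 102
```

Request:
step_arm([
  [40, [0, 0, -10], [0, 0, 0]],
  [40, [0, 0, -30], [0, 0, -2]],
  [40, [0, 0, -55], [0, 0, -5]],
  [40, [0, 0, -82], [0, 0, -9]],
  [40, [0, 0, -104], [0, 0, -13]],
])

```text
t: 10.57
position: [0.4459, 0.0872, 0.1205]
tcp_rot: [2.845, 1.331, -0.001]
force: [-0.0, 0.4, -1.3]
grip_width: 0.0496
grip_force: 30.0
```

Request:
step_arm([
  [40, [12, -5, 0], [0, 0, -1]],
  [40, [30, -12, 0], [0, 0, -4]],
  [40, [52, -21, 0], [0, 0, -6]],
  [40, [75, -30, 0], [0, 0, -9]],
  [40, [97, -39, 0], [0, 0, -12]],
])

```text
t: 10.98
position: [0.4782, 0.1887, 0.1182]
tcp_rot: [-2.69, -1.62, 0.003]
force: [-0.1, -0.2, -1.2]
grip_width: 0.0498
grip_force: 30.0
```

Request:
step_arm([
  [40, [24, -4, 0], [0, 0, -3]],
  [40, [48, -8, 0], [0, 0, -6]],
  [40, [72, -12, 0], [0, 0, -9]],
  [40, [92, -16, 0], [0, 0, -11]],
  [40, [104, -18, 0], [0, 0, -12]],
])

```text
t: 11.4
position: [0.5107, 0.2911, 0.1175]
tcp_rot: [-2.503, -1.895, 0.002]
force: [0.6, 1.4, -1.7]
grip_width: 0.0498
grip_force: 30.0
```

Request:
step_arm([
  [40, [0, 0, 18], [0, 0, 0]],
  [40, [0, 0, 40], [0, 0, 0]],
  [40, [0, 0, 62], [0, 0, 0]],
  [40, [0, 0, 76], [0, 0, 0]],
  [40, [0, 0, 82], [0, 0, 0]],
])

```text
t: 11.82
position: [0.5089, 0.2869, 0.0335]
tcp_rot: [-2.508, -1.889, 0.011]
force: [0.7, -0.3, -1.7]
grip_width: 0.0502
grip_force: 30.0
```

Request:
step_arm([
  [40, [0, 0, 0], [0, 0, 0]],
  [40, [0, 0, 0], [0, 0, 0]],
  [40, [0, 0, 0], [0, 0, 0]],
  [40, [0, 0, 0], [0, 0, 0]],
  [40, [0, 0, 0], [0, 0, 0]],
])

```text
t: 12.23
position: [0.5122, 0.2874, 0.0384]
tcp_rot: [2.509, 1.89, 0.003]
force: [-0.1, 0.2, -0.6]
grip_width: 0.0501
grip_force: 30.0
```

```bash
python3 plan.py '[[512.3,287.5,18.8,-15.9]]'
```

```text
t 12.23 p [512.2 287.4  38.4] yaw -16.0 tilt 0.11 F [-0.1  0.2 -0.6] grip 50.1 30.0
(512.3, 287.5, 18.8, -15.9) shift [ 0.1  0.  19.6] turn z -0.1 dist 20
```

Request:
step_arm([
  [40, [0, 0, 6], [0, 0, 0]],
  [40, [0, 0, 11], [0, 0, 0]],
  [40, [0, 0, 15], [0, 0, 0]],
  [40, [0, 0, 17], [0, 0, 0]],
  [40, [0, 0, 18], [0, 0, 0]],
])

```text
t: 12.65
position: [0.511, 0.2868, 0.019]
tcp_rot: [-2.509, -1.89, 0.003]
force: [-1.7, -0.5, 5.0]
grip_width: 0.0498
grip_force: 30.0
```

Request:
step_arm([
  [40, [0, 0, 0], [0, 0, 0]],
  [40, [0, 0, 0.5], [0, 0, 0]],
  [40, [0, 0, 1], [0, 0, 0]],
  [40, [0, 0, 1.5], [0, 0, 0]],
  [40, [0, 0, 1.5], [0, 0, 0]],
])

```text
t: 13.07
position: [0.5119, 0.287, 0.019]
tcp_rot: [-2.509, -1.89, -0.001]
force: [-0.8, -1.5, 5.5]
grip_width: 0.0496
grip_force: 30.0
```

Request:
step_arm([
  [40, [0, 0, 0.5], [0, 0, 0]],
  [40, [0, 0, 0.5], [0, 0, 0]],
  [40, [0, 0, 0.5], [0, 0, 0]],
  [40, [0, 0, 0.5], [0, 0, 0]],
  [40, [0, 0, 0.5], [0, 0, 0]],
])

```text
t: 13.48
position: [0.5119, 0.2871, 0.0189]
tcp_rot: [-2.509, -1.89, -0.001]
force: [-3.5, -0.9, 8.9]
grip_width: 0.0498
grip_force: 30.0
```

Request:
step_arm([
  [75, [0, 0, 0], [0, 0, 0]],
  [75, [0, 0, 0], [0, 0, 0]],
  [75, [0, 0, 0], [0, 0, 0]],
  [75, [0, 0, 0], [0, 0, 0]],
  [75, [0, 0, 0], [0, 0, 0]],
])

```text
t: 13.9
position: [0.5116, 0.287, 0.0172]
tcp_rot: [2.509, 1.89, -0.0]
force: [-0.3, -1.0, 0.2]
grip_width: 0.0743
grip_force: 0.0
```

Request:
step_arm([
  [75, [0, 0, -5], [0, 0, 0]],
  [75, [0, 0, -25], [0, 0, 0]],
  [75, [0, 0, -55], [0, 0, 0]],
  [75, [0, 0, -85], [0, 0, 0]],
  [75, [0, 0, -105], [0, 0, 0]],
])

```text
t: 14.32
position: [0.5128, 0.2872, 0.1253]
tcp_rot: [2.509, 1.889, 0.005]
force: [-0.0, -0.1, 0.1]
grip_width: 0.0753
grip_force: 0.0
```

```bash
python3 - <<'E'
from h import *
from station import env
from plan import plan
d=env.get_image('top');cv2.imwrite('pics/t1.png',cv2.resize(d['img'][120:330,80:520,::-1],(800,382)))
plan([[600,188,120,-17],[687.5,87.8,120,-18.8],[687.5,87.8,15,-18.8]])
E
```

```text
t 14.37 p [515.  288.2 128.7] yaw -16.0 tilt 0.58 F [ 0.6 -0.1  1.3] grip 75.2 0.0
(600, 188, 120, -17) shift [-72.8 109.3   9. ] turn z 1.0 dist 132
(687.5, 87.8, 120, -18.8) shift [-70.2 113.    0.3] turn z 1.8 dist 133
(687.5, 87.8, 15, -18.8) shift [ -0.8  -0.7 105. ] turn z -0.0 dist 105
```

View pics/t1.png

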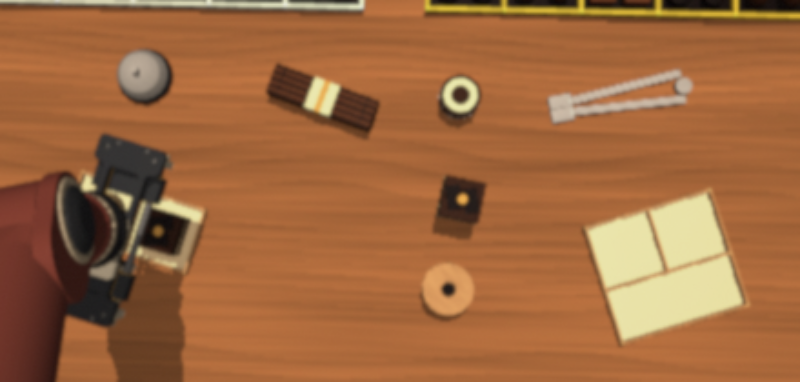

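Request:
step_arm([
  [75, [-10, 15, 0], [0, 0, 0]],
  [75, [-24, 37, 0], [0, 0, 0]],
  [75, [-40, 61, 0], [0, 0, 1]],
  [75, [-56, 86, 0], [0, 0, 1]],
  [75, [-73, 112, 0], [0, 0, 1]],
])

```text
t: 14.78
position: [0.5996, 0.1855, 0.1225]
tcp_rot: [-2.524, -1.869, 0.0]
force: [-0.0, 0.3, -0.2]
grip_width: 0.0747
grip_force: 0.0
```

Request:
step_arm([
  [75, [-17, 27, 0], [0, 0, 1]],
  [75, [-34, 54, 0], [0, 0, 1]],
  [75, [-50, 80, 0], [0, 0, 2]],
  [75, [-62, 100, 0], [0, 0, 2]],
  [75, [-70, 113, 0], [0, 0, 2]],
])

```text
t: 15.2
position: [0.6881, 0.0818, 0.1224]
tcp_rot: [2.559, 1.817, -0.001]
force: [0.2, -0.3, -0.4]
grip_width: 0.0753
grip_force: 0.0
```

Request:
step_arm([
  [75, [0, 0, 20], [0, 0, 0]],
  [75, [0, 0, 40], [0, 0, 0]],
  [75, [0, 0, 55], [0, 0, 0]],
  [75, [0, 0, 60], [0, 0, 0]],
  [75, [0, 0, 60], [0, 0, 0]],
])

```text
t: 15.62
position: [0.6854, 0.086, 0.0606]
tcp_rot: [-2.556, -1.823, 0.005]
force: [0.2, 1.0, 0.4]
grip_width: 0.0751
grip_force: 0.0
```

```bash
python3 - <<'E'
from h import *
from station import env
from plan import plan
d=env.get_image('wrist');cv2.imwrite('pics/w2.png',d['img'][:,:,::-1])
plan([[687.5,87.8,15,-18.8]])
E
```

```text
t 15.67 p [686.5  85.9  62.1] yaw -19.0 tilt 0.06 F [-0.2 -0.4  0.6] grip 75.0 0.0
(687.5, 87.8, 15, -18.8) shift [ 2.1  0.4 47.1] turn z -0.2 dist 47
```

View pics/w2.png

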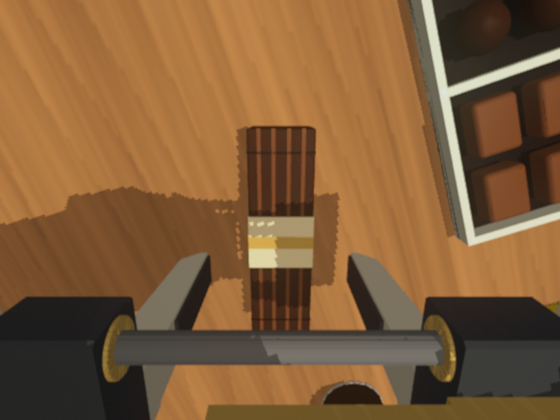

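The stick box sits centred between the fingers and aligned with them, its sleeve at (281,242).

Request:
step_arm([
  [75, [1, 0, 10], [0, 0, 0]],
  [75, [2, 0, 24], [0, 0, 0]],
  [75, [2, 0, 37], [0, 0, 0]],
  [75, [2, 0, 44], [0, 0, 0]],
  [75, [2, 0, 47], [0, 0, 0]],
])

```text
t: 16.08
position: [0.6858, 0.088, 0.013]
tcp_rot: [-2.556, -1.823, 0.005]
force: [0.2, -0.0, -0.5]
grip_width: 0.075
grip_force: 0.0
```

Request:
step_arm([
  [30, [0, 0, 0], [0, 0, 0]],
  [30, [0, 0, 0], [0, 0, 0]],
  [30, [0, 0, 0], [0, 0, 0]],
  [30, [0, 0, 0], [0, 0, 0]],
  [30, [0, 0, 0], [0, 0, 0]],
])

```text
t: 16.5
position: [0.6878, 0.0878, 0.0161]
tcp_rot: [2.558, 1.823, 0.002]
force: [-0.4, -0.5, 0.1]
grip_width: 0.0462
grip_force: 0.0
```

Request:
step_arm([
  [30, [0, 0, 0], [0, 0, 0]],
  [30, [0, 0, 0], [0, 0, 0]],
  [30, [0, 0, 0], [0, 0, 0]],
  [30, [0, 0, 0], [0, 0, 0]],
  [30, [0, 0, 0], [0, 0, 0]],
])

```text
t: 16.92
position: [0.6876, 0.0879, 0.0159]
tcp_rot: [2.558, 1.824, 0.001]
force: [-0.6, 0.0, 2.9]
grip_width: 0.0397
grip_force: 30.0
```

```bash
python3 plan.py '[[687.5,87.8,120,-18.8],[620,-40,135,-6],[535,-195,135,6],[441.5,-365.4,135,17.9],[441.5,-365.4,18,17.9]]'
```

```text
t 16.92 p [687.6  87.9  15.9] yaw -19.0 tilt 0.03 F [-0.6  0.   2.9] grip 39.7 30.0
(687.5, 87.8, 120, -18.8) shift [-1.000e-01 -0.000e+00 -1.041e+02] turn z -0.2 dist 104
(620, -40, 135, -6) shift [-142.7  -22.7  -15.1] turn z -12.8 dist 145
(535, -195, 135, 6) shift [-1.63e+02 -6.83e+01 -1.00e-01] turn z -12.0 dist 177
(441.5, -365.4, 135, 17.9) shift [-1.597e+02 -1.108e+02 -1.000e-01] turn z -11.9 dist 194
(441.5, -365.4, 18, 17.9) shift [ 0.00e+00 -1.00e-01  1.17e+02] turn z -0.0 dist 117
```

```bash
python3 plan.py '[[687.5,87.8,120,-19],[626,-25.5,130,-10],[564.5,-138.8,130,-1],[503,-252,130,8],[441.5,-365.4,130,18],[441.5,-365.4,18,18]]'
```

```text
t 16.92 p [687.6  87.9  15.9] yaw -19.0 tilt 0.03 F [-0.6  0.   2.9] grip 39.7 30.0
(687.5, 87.8, 120, -19) shift [-1.000e-01 -0.000e+00 -1.041e+02] turn z -0.0 dist 104
(626, -25.5, 130, -10) shift [-127.1  -21.3  -10. ] turn z -9.0 dist 129
(564.5, -138.8, 130, -1) shift [-122.3  -40.9   -0. ] turn z -9.0 dist 129
(503, -252, 130, 8) shift [-114.3  -59.5   -0. ] turn z -9.0 dist 129
(441.5, -365.4, 130, 18) shift [-103.7  -76.7   -0. ] turn z -10.0 dist 129
(441.5, -365.4, 18, 18) shift [ 0.00e+00 -1.00e-01  1.12e+02] turn z -0.0 dist 112
```

Request:
step_arm([
  [30, [0, 0, -10], [0, 0, 0]],
  [30, [0, 0, -32], [0, 0, 0]],
  [30, [0, 0, -60], [0, 0, 0]],
  [30, [0, 0, -90], [0, 0, 0]],
  [30, [0, 0, -114], [0, 0, 0]],
])

```text
t: 17.33
position: [0.6875, 0.0877, 0.1315]
tcp_rot: [2.558, 1.823, 0.001]
force: [-0.0, 0.3, -2.2]
grip_width: 0.04
grip_force: 30.0
```

Request:
step_arm([
  [30, [-17, -3, 0], [0, 0, -1]],
  [30, [-42, -7, 0], [0, 0, -3]],
  [30, [-70, -12, 0], [0, 0, -5]],
  [30, [-98, -16, 0], [0, 0, -7]],
  [30, [-127, -21, 0], [0, 0, -9]],
])

```text
t: 17.75
position: [0.6252, -0.0261, 0.1295]
tcp_rot: [-2.404, -2.022, 0.001]
force: [0.0, -1.3, -2.0]
grip_width: 0.0396
grip_force: 30.0
```

Request:
step_arm([
  [30, [-24, -8, 0], [0, 0, -2]],
  [30, [-49, -16, 0], [0, 0, -4]],
  [30, [-73, -25, 0], [0, 0, -5]],
  [30, [-98, -33, 0], [0, 0, -7]],
  [30, [-122, -41, 0], [0, 0, -9]],
])

```text
t: 18.17
position: [0.5633, -0.1396, 0.1296]
tcp_rot: [-2.24, -2.203, 0.001]
force: [1.6, -0.0, -1.6]
grip_width: 0.0398
grip_force: 30.0
```

Request:
step_arm([
  [30, [-23, -12, 0], [0, 0, -2]],
  [30, [-46, -24, 0], [0, 0, -4]],
  [30, [-68, -36, 0], [0, 0, -5]],
  [30, [-91, -48, 0], [0, 0, -7]],
  [30, [-114, -60, 0], [0, 0, -9]],
])

```text
t: 18.58
position: [0.5014, -0.2522, 0.1296]
tcp_rot: [-2.059, -2.372, 0.001]
force: [0.0, -0.5, -1.5]
grip_width: 0.0397
grip_force: 30.0
```

Request:
step_arm([
  [30, [-23, -17, 0], [0, 0, -2]],
  [30, [-47, -34, 0], [0, 0, -5]],
  [30, [-72, -53, 0], [0, 0, -7]],
  [30, [-92, -68, 0], [0, 0, -9]],
  [30, [-104, -77, 0], [0, 0, -10]],
])

```text
t: 19.0
position: [0.4374, -0.3689, 0.1298]
tcp_rot: [1.852, 2.538, -0.005]
force: [0.1, 0.1, -1.5]
grip_width: 0.0395
grip_force: 30.0
```

Request:
step_arm([
  [30, [0, 0, 18], [0, 0, 0]],
  [30, [0, 0, 42], [0, 0, 0]],
  [30, [0, 0, 68], [0, 0, 0]],
  [30, [0, 0, 84], [0, 0, 0]],
  [30, [0, 0, 90], [0, 0, 0]],
])

```text
t: 19.42
position: [0.4389, -0.3637, 0.037]
tcp_rot: [-1.844, -2.536, -0.0]
force: [-0.5, 0.7, -1.2]
grip_width: 0.0397
grip_force: 30.0
```

Request:
step_arm([
  [30, [0, 0, 0], [0, 0, 0]],
  [30, [0, 0, 0], [0, 0, 0]],
  [30, [0, 0, 0], [0, 0, 0]],
  [30, [0, 0, 0], [0, 0, 0]],
  [30, [0, 0, 0], [0, 0, 0]],
])

```text
t: 19.83
position: [0.4413, -0.3655, 0.0406]
tcp_rot: [1.846, 2.54, -0.0]
force: [0.1, 0.2, -1.9]
grip_width: 0.0399
grip_force: 30.0
```

```bash
python3 - <<'E'
from h import *
from station import env
from plan import plan
plan([[441.5,-365.4,18.9,17.9]])
d=env.get_image('wrist');cv2.imwrite('pics/w3.png',d['img'][:,:,::-1])
E
```

```text
t 19.83 p [ 441.3 -365.5   40.6] yaw 18.0 tilt 0.13 F [ 0.1  0.2 -1.9] grip 39.9 30.0
(441.5, -365.4, 18.9, 17.9) shift [ 0.   0.2 21.7] turn z 0.1 dist 22
```

View pics/w3.png

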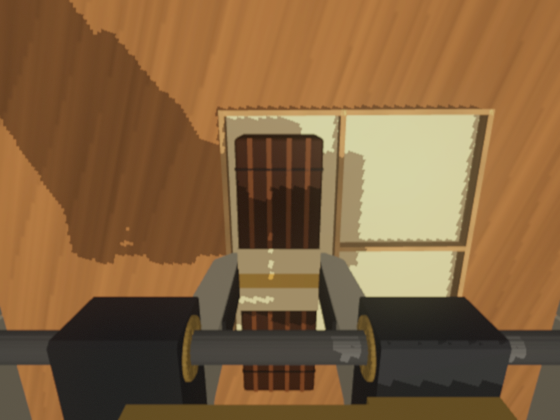

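The stick box, at (280,250), hangs parallel to the long cell and inside it.

Request:
step_arm([
  [30, [0, 0, 7], [0, 0, 0]],
  [30, [0, 0, 13], [0, 0, 0]],
  [30, [0, 0, 17], [0, 0, 0]],
  [30, [0, 0, 19], [0, 0, 0]],
  [30, [0, 0, 20], [0, 0, 0]],
])

```text
t: 20.3
position: [0.4401, -0.3645, 0.0189]
tcp_rot: [-1.846, -2.54, -0.0]
force: [-1.9, 1.5, 4.8]
grip_width: 0.0394
grip_force: 30.0
```

Request:
step_arm([
  [30, [0, 0, 0], [0, 0, 0]],
  [30, [0, 0, 0.5], [0, 0, 0]],
  [30, [0, 0, 1], [0, 0, 0]],
  [30, [0, 0, 1.5], [0, 0, 0]],
  [30, [0, 0, 1.5], [0, 0, 0]],
])

```text
t: 20.72
position: [0.4408, -0.3652, 0.0188]
tcp_rot: [1.847, 2.541, -0.0]
force: [-1.1, 1.5, 5.1]
grip_width: 0.0399
grip_force: 30.0
```

Request:
step_arm([
  [30, [0, 0, 0.5], [0, 0, 0]],
  [30, [0, 0, 0.5], [0, 0, 0]],
  [30, [0, 0, 0.5], [0, 0, 0]],
  [30, [0, 0, 0.5], [0, 0, 0]],
  [30, [0, 0, 0.5], [0, 0, 0]],
])

```text
t: 21.13
position: [0.4408, -0.3652, 0.0188]
tcp_rot: [1.847, 2.54, 0.0]
force: [-1.8, 2.0, 8.5]
grip_width: 0.0397
grip_force: 30.0
```

Request:
step_arm([
  [75, [0, 0, 0], [0, 0, 0]],
  [75, [0, 0, 0], [0, 0, 0]],
  [75, [0, 0, 0], [0, 0, 0]],
  [75, [0, 0, 0], [0, 0, 0]],
  [75, [0, 0, 0], [0, 0, 0]],
])

```text
t: 21.55
position: [0.4406, -0.365, 0.0172]
tcp_rot: [-1.847, -2.541, 0.0]
force: [-0.4, -0.3, 0.3]
grip_width: 0.0682
grip_force: 0.0
```

Request:
step_arm([
  [75, [0, 0, -5], [0, 0, 0]],
  [75, [0, 0, -25], [0, 0, 0]],
  [75, [0, 0, -55], [0, 0, 0]],
  [75, [0, 0, -85], [0, 0, 0]],
  [75, [0, 0, -112], [0, 0, 0]],
])

```text
t: 21.97
position: [0.4407, -0.3651, 0.1313]
tcp_rot: [1.847, 2.541, -0.0]
force: [1.5, -1.1, 0.5]
grip_width: 0.0752
grip_force: 0.0
```

Request:
step_arm([
  [75, [0, 0, 0], [0, 0, 0]],
  [75, [0, 0, 0], [0, 0, 0]],
  [75, [0, 0, 0], [0, 0, 0]],
  [75, [0, 0, 0], [0, 0, 0]],
  [75, [0, 0, 0], [0, 0, 0]],
])

```text
t: 22.38
position: [0.4399, -0.3643, 0.1281]
tcp_rot: [-1.845, -2.539, -0.0]
force: [-0.4, 0.4, -1.3]
grip_width: 0.0753
grip_force: 0.0
```

```bash
python3 plan.py '[[480,-274,130,9],[520,-182,130,0],[560,-89,130,-10],[560,-89,36,-10]]'
```

```text
t 22.38 p [ 439.9 -364.3  128.1] yaw 18.0 tilt 0.18 F [-0.4  0.4 -1.3] grip 75.3 0.0
(480, -274, 130, 9) shift [73.5 66.  -1.8] turn z 9.0 dist 99
(520, -182, 130, 0) shift [84.6 53.9  0.1] turn z 9.0 dist 100
(560, -89, 130, -10) shift [93.  40.   0.1] turn z 10.0 dist 101
(560, -89, 36, -10) shift [-0.1  0.3 94. ] turn z -0.0 dist 94
```

Request:
step_arm([
  [75, [12, 11, 0], [0, 0, 1]],
  [75, [27, 24, 0], [0, 0, 3]],
  [75, [42, 37, 0], [0, 0, 5]],
  [75, [57, 51, 0], [0, 0, 7]],
  [75, [73, 66, 0], [0, 0, 9]],
])

```text
t: 22.8
position: [0.4804, -0.2744, 0.1284]
tcp_rot: [-2.043, -2.384, 0.001]
force: [-0.2, 0.6, 0.4]
grip_width: 0.075
grip_force: 0.0
```

Request:
step_arm([
  [75, [17, 11, 0], [0, 0, 2]],
  [75, [34, 22, 0], [0, 0, 4]],
  [75, [51, 32, 0], [0, 0, 5]],
  [75, [68, 43, 0], [0, 0, 7]],
  [75, [85, 54, 0], [0, 0, 9]],
])

```text
t: 23.22
position: [0.5207, -0.1817, 0.1284]
tcp_rot: [-2.223, -2.218, 0.002]
force: [0.4, -0.7, -0.5]
grip_width: 0.0751
grip_force: 0.0
```

Request:
step_arm([
  [75, [20, 9, 0], [0, 0, 2]],
  [75, [40, 18, 0], [0, 0, 5]],
  [75, [60, 26, 0], [0, 0, 7]],
  [75, [80, 34, 0], [0, 0, 9]],
  [75, [93, 40, 0], [0, 0, 10]],
])

```text
t: 23.63
position: [0.5612, -0.0867, 0.1281]
tcp_rot: [-2.404, -2.019, 0.001]
force: [1.4, 0.4, -0.5]
grip_width: 0.0752
grip_force: 0.0
```

Request:
step_arm([
  [75, [0, 0, 10], [0, 0, 0]],
  [75, [0, 0, 25], [0, 0, 0]],
  [75, [0, 0, 35], [0, 0, 0]],
  [75, [0, 0, 35], [0, 0, 0]],
  [75, [0, 0, 35], [0, 0, 0]],
])

```text
t: 24.05
position: [0.5598, -0.091, 0.0933]
tcp_rot: [-2.408, -2.016, 0.004]
force: [0.4, -0.2, -0.0]
grip_width: 0.0747
grip_force: 0.0
```

```bash
python3 - <<'E'
from h import *
from station import env
from plan import plan
d=env.get_image('wrist');cv2.imwrite('pics/w4.png',d['img'][:,:,::-1])
plan([[560,-89,36,-10]])
E
```

```text
t 24.1 p [560.5 -91.   94.1] yaw -10.1 tilt 0.07 F [ 0.1 -0.3  0.4] grip 74.9 0.0
(560, -89, 36, -10) shift [ 1.9 -0.8 58.1] turn z -0.1 dist 58
```

View pics/w4.png

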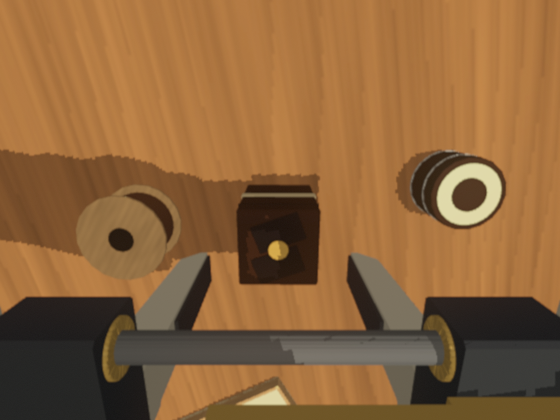

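The tall carton is centred at (279,240) and square to the fingers. The spool and tin are clear of them.

Request:
step_arm([
  [75, [1, 0, 12], [0, 0, 0]],
  [75, [2, -1, 29], [0, 0, 0]],
  [75, [2, -1, 44], [0, 0, 0]],
  [75, [2, -1, 54], [0, 0, 0]],
  [75, [2, -1, 58], [0, 0, 0]],
])

```text
t: 24.52
position: [0.5598, -0.088, 0.0356]
tcp_rot: [-2.407, -2.018, 0.002]
force: [0.1, 0.0, -0.3]
grip_width: 0.0752
grip_force: 0.0
```

Request:
step_arm([
  [40, [0, 0, 0], [0, 0, 0]],
  [40, [0, 0, 0], [0, 0, 0]],
  [40, [0, 0, 0], [0, 0, 0]],
  [40, [0, 0, 0], [0, 0, 0]],
  [40, [0, 0, 0], [0, 0, 0]],
])

```text
t: 24.93
position: [0.5608, -0.0878, 0.0372]
tcp_rot: [2.406, 2.018, 0.001]
force: [-0.1, -0.4, 2.6]
grip_width: 0.0498
grip_force: 30.0
```

Request:
step_arm([
  [40, [0, 0, 0], [0, 0, 0]],
  [40, [0, 0, 0], [0, 0, 0]],
  [40, [0, 0, 0], [0, 0, 0]],
  [40, [0, 0, 0], [0, 0, 0]],
  [40, [0, 0, 0], [0, 0, 0]],
])

```text
t: 25.35
position: [0.5608, -0.0878, 0.0372]
tcp_rot: [2.406, 2.018, 0.001]
force: [-0.2, 0.0, 6.0]
grip_width: 0.0498
grip_force: 30.0
```

```bash
python3 plan.py '[[560,-89,140,-10],[550,-186,140,-1],[540,-283,140,8],[529.5,-381,140,18],[529.5,-381,39,18]]'
```

```text
t 25.35 p [560.8 -87.8  37.2] yaw -10.0 tilt 0.07 F [-0.2  0.   6. ] grip 49.8 30.0
(560, -89, 140, -10) shift [  -1.3   -0.5 -102.8] turn z -0.0 dist 103
(550, -186, 140, -1) shift [-97.3   7.    0. ] turn z -9.0 dist 98
(540, -283, 140, 8) shift [-97.2  -8.3   0. ] turn z -9.0 dist 98
(529.5, -381, 140, 18) shift [-95.6 -24.    0. ] turn z -10.0 dist 99
(529.5, -381, 39, 18) shift [ 0.00e+00 -1.00e-01  1.01e+02] turn z -0.0 dist 101
```

Request:
step_arm([
  [40, [0, 0, -10], [0, 0, 0]],
  [40, [0, 0, -30], [0, 0, 0]],
  [40, [0, 0, -55], [0, 0, 0]],
  [40, [0, 0, -82], [0, 0, 0]],
  [40, [-1, -1, -103], [0, 0, 0]],
])

```text
t: 25.77
position: [0.5595, -0.0883, 0.1413]
tcp_rot: [2.406, 2.019, 0.001]
force: [1.1, -0.4, -1.4]
grip_width: 0.0501
grip_force: 30.0
```

Request:
step_arm([
  [40, [-13, 1, 0], [0, 0, -1]],
  [40, [-32, 2, 0], [0, 0, -3]],
  [40, [-53, 4, 0], [0, 0, -5]],
  [40, [-75, 5, 0], [0, 0, -7]],
  [40, [-97, 7, 0], [0, 0, -9]],
])

```text
t: 26.18
position: [0.5486, -0.1857, 0.1395]
tcp_rot: [-2.238, -2.204, 0.001]
force: [1.2, 0.4, -2.0]
grip_width: 0.0501
grip_force: 30.0
```

Request:
step_arm([
  [40, [-19, -2, 0], [0, 0, -2]],
  [40, [-39, -3, 0], [0, 0, -4]],
  [40, [-58, -5, 0], [0, 0, -5]],
  [40, [-78, -7, 0], [0, 0, -7]],
  [40, [-97, -8, 0], [0, 0, -9]],
])

```text
t: 26.6
position: [0.5386, -0.2829, 0.1394]
tcp_rot: [-2.059, -2.371, 0.001]
force: [-0.9, 0.5, -1.7]
grip_width: 0.05
grip_force: 30.0
```

Request:
step_arm([
  [40, [-20, -5, 0], [0, 0, -2]],
  [40, [-42, -11, 0], [0, 0, -5]],
  [40, [-65, -16, 0], [0, 0, -7]],
  [40, [-84, -21, 0], [0, 0, -9]],
  [40, [-96, -24, 0], [0, 0, -10]],
])

```text
t: 27.02
position: [0.5272, -0.3835, 0.1394]
tcp_rot: [-1.849, -2.539, 0.004]
force: [-0.8, -0.2, -1.6]
grip_width: 0.0498
grip_force: 30.0
```

Request:
step_arm([
  [40, [0, 0, 16], [0, 0, 0]],
  [40, [0, 0, 38], [0, 0, 0]],
  [40, [0, 0, 60], [0, 0, 0]],
  [40, [0, 0, 74], [0, 0, 0]],
  [40, [0, 0, 80], [0, 0, 0]],
])

```text
t: 27.43
position: [0.5272, -0.379, 0.0567]
tcp_rot: [-1.844, -2.536, 0.0]
force: [0.1, -0.0, -1.9]
grip_width: 0.0496
grip_force: 30.0
```

Request:
step_arm([
  [40, [0, 0, 0], [0, 0, 0]],
  [40, [0, 0, 0], [0, 0, 0]],
  [40, [0, 0, 0], [0, 0, 0]],
  [40, [0, 0, 0], [0, 0, 0]],
  [40, [0, 0, 0], [0, 0, 0]],
])

```text
t: 27.85
position: [0.5296, -0.3809, 0.0607]
tcp_rot: [1.846, 2.54, -0.0]
force: [-0.2, 0.6, -0.9]
grip_width: 0.0496
grip_force: 30.0
```

```bash
python3 plan.py '[[529.5,-381,40,18]]'
```

```text
t 27.85 p [ 529.6 -380.9   60.7] yaw 18.0 tilt 0.12 F [-0.2  0.6 -0.9] grip 49.6 30.0
(529.5, -381, 40, 18) shift [-0.  -0.2 20.7] turn z -0.0 dist 21
```

Request:
step_arm([
  [40, [0, 0, 6], [0, 0, 0]],
  [40, [0, 0, 12], [0, 0, 0]],
  [40, [0, 0, 16], [0, 0, 0]],
  [40, [0, 0, 18], [0, 0, 0]],
  [40, [0, 0, 19], [0, 0, 0]],
])

```text
t: 28.27
position: [0.5284, -0.3799, 0.0403]
tcp_rot: [-1.846, -2.539, -0.0]
force: [-2.8, 2.1, 6.0]
grip_width: 0.05
grip_force: 30.0
```

Request:
step_arm([
  [40, [0, 0, 0], [0, 0, 0]],
  [40, [0, 0, 0.5], [0, 0, 0]],
  [40, [0, 0, 1], [0, 0, 0]],
  [40, [0, 0, 1.5], [0, 0, 0]],
  [40, [0, 0, 1.5], [0, 0, 0]],
])

```text
t: 28.68
position: [0.5292, -0.3806, 0.0403]
tcp_rot: [1.847, 2.541, 0.0]
force: [-2.9, 2.1, 7.8]
grip_width: 0.05
grip_force: 30.0
```

Request:
step_arm([
  [40, [0, 0, 0.5], [0, 0, 0]],
  [40, [0, 0, 0.5], [0, 0, 0]],
  [40, [0, 0, 0.5], [0, 0, 0]],
  [40, [0, 0, 0.5], [0, 0, 0]],
  [40, [0, 0, 0.5], [0, 0, 0]],
])

```text
t: 29.1
position: [0.5291, -0.3806, 0.0402]
tcp_rot: [1.847, 2.541, 0.0]
force: [-2.9, 2.2, 9.0]
grip_width: 0.0497
grip_force: 30.0
```

Request:
step_arm([
  [66, [0, 0, 0], [0, 0, 0]],
  [66, [0, 0, 0], [0, 0, 0]],
  [66, [0, 0, 0], [0, 0, 0]],
  [66, [0, 0, 0], [0, 0, 0]],
  [66, [0, 0, 0], [0, 0, 0]],
])

```text
t: 29.52
position: [0.5291, -0.3804, 0.0381]
tcp_rot: [-1.847, -2.541, 0.0]
force: [0.6, 0.3, 0.3]
grip_width: 0.066
grip_force: 0.0
```

Request:
step_arm([
  [66, [0, 0, -5], [0, 0, 0]],
  [66, [0, 0, -22], [0, 0, 0]],
  [66, [0, 0, -48], [0, 0, 0]],
  [66, [0, 0, -75], [0, 0, 0]],
  [66, [0, 0, -95], [0, 0, 0]],
])

```text
t: 29.93
position: [0.5296, -0.3811, 0.1359]
tcp_rot: [1.846, 2.539, -0.0]
force: [0.5, -0.3, 0.2]
grip_width: 0.0659
grip_force: 0.0
```

Request:
step_arm([
  [75, [0, 0, 0], [0, 0, 0]],
  [75, [0, 0, 0], [0, 0, 0]],
  [75, [0, 0, 0], [0, 0, 0]],
  [75, [0, 0, 0], [0, 0, 0]],
  [75, [0, 0, 0], [0, 0, 0]],
])

```text
t: 30.35
position: [0.5283, -0.3798, 0.1319]
tcp_rot: [-1.845, -2.539, 0.0]
force: [-0.5, 0.1, -0.1]
grip_width: 0.075
grip_force: 0.0
```

```bash
python3 plan.py '[[583,-283,133,18],[637,-185,133,18],[691.5,-87,133,18],[691.5,-87,15,18]]'
```

```text
t 30.35 p [ 528.3 -379.8  131.9] yaw 18.0 tilt 0.18 F [-0.5  0.1 -0.1] grip 75.0 0.0
(583, -283, 133, 18) shift [75.2 81.9 -1.1] turn z -0.0 dist 111
(637, -185, 133, 18) shift [76.5 81.6  0. ] turn z -0.0 dist 112
(691.5, -87, 133, 18) shift [76.4 82.1  0. ] turn z -0.0 dist 112
(691.5, -87, 15, 18) shift [ -0.3   0.2 118. ] turn z -0.0 dist 118
```

Request:
step_arm([
  [75, [12, 13, 0], [0, 0, 0]],
  [75, [27, 29, 0], [0, 0, 0]],
  [75, [43, 46, 0], [0, 0, 0]],
  [75, [59, 64, 0], [0, 0, 0]],
  [75, [75, 82, 0], [0, 0, 0]],
])

```text
t: 30.77
position: [0.5838, -0.2827, 0.1323]
tcp_rot: [-1.847, -2.539, 0.001]
force: [1.1, 1.1, 0.4]
grip_width: 0.0753
grip_force: 0.0
```

Request:
step_arm([
  [75, [15, 16, 0], [0, 0, 0]],
  [75, [31, 33, 0], [0, 0, 0]],
  [75, [46, 49, 0], [0, 0, 0]],
  [75, [61, 65, 0], [0, 0, 0]],
  [75, [76, 82, 0], [0, 0, 0]],
])

```text
t: 31.18
position: [0.6382, -0.1851, 0.1323]
tcp_rot: [-1.846, -2.539, 0.002]
force: [0.4, -1.0, -0.1]
grip_width: 0.0754
grip_force: 0.0
```

Request:
step_arm([
  [75, [16, 17, 0], [0, 0, 0]],
  [75, [33, 35, 0], [0, 0, 0]],
  [75, [51, 54, 0], [0, 0, 0]],
  [75, [67, 71, 0], [0, 0, 0]],
  [75, [76, 82, 0], [0, 0, 0]],
])

```text
t: 31.6
position: [0.6937, -0.0842, 0.132]
tcp_rot: [-1.84, -2.543, -0.002]
force: [-0.7, 0.4, -0.6]
grip_width: 0.075
grip_force: 0.0
```

Request:
step_arm([
  [75, [0, 0, 20], [0, 0, 0]],
  [75, [0, 0, 42], [0, 0, 0]],
  [75, [0, 0, 62], [0, 0, 0]],
  [75, [0, 0, 70], [0, 0, 0]],
  [75, [0, 0, 70], [0, 0, 0]],
])

```text
t: 32.02
position: [0.6907, -0.0889, 0.0602]
tcp_rot: [-1.845, -2.536, 0.006]
force: [-0.8, 0.5, 0.7]
grip_width: 0.075
grip_force: 0.0
```

```bash
python3 - <<'E'
from h import *
from station import env
from plan import plan
d=env.get_image('wrist');cv2.imwrite('pics/w5.png',d['img'][:,:,::-1])
plan([[691.5,-87,15,18]])
E
```

```text
t 32.07 p [692.1 -89.1  62.2] yaw 17.9 tilt 0.16 F [1.  0.2 0.3] grip 75.1 0.0
(691.5, -87, 15, 18) shift [ 2.2  0.2 47.2] turn z -0.1 dist 47
```

View pics/w5.png

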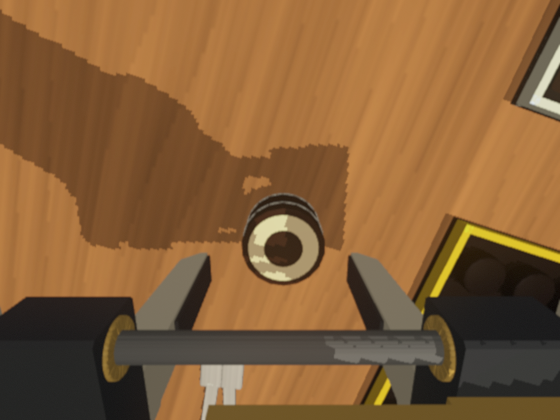

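The tin is centred at (283,245), and the tongs and praline trays are clear of the fingers.

Request:
step_arm([
  [75, [1, 0, 10], [0, 0, 0]],
  [75, [2, 0, 24], [0, 0, 0]],
  [75, [2, 0, 37], [0, 0, 0]],
  [75, [2, 0, 44], [0, 0, 0]],
  [75, [2, 0, 47], [0, 0, 0]],
])

```text
t: 32.48
position: [0.6916, -0.0867, 0.0151]
tcp_rot: [-1.846, -2.54, 0.002]
force: [0.3, -0.4, -0.1]
grip_width: 0.0747
grip_force: 0.0
```

Request:
step_arm([
  [40, [0, 0, 0], [0, 0, 0]],
  [40, [0, 0, 0], [0, 0, 0]],
  [40, [0, 0, 0], [0, 0, 0]],
  [40, [0, 0, 0], [0, 0, 0]],
  [40, [0, 0, 0], [0, 0, 0]],
])

```text
t: 32.9
position: [0.6929, -0.0869, 0.0173]
tcp_rot: [1.846, 2.54, 0.001]
force: [0.6, 0.0, 1.2]
grip_width: 0.0513
grip_force: 30.0
```

Request:
step_arm([
  [40, [0, 0, 0], [0, 0, 0]],
  [40, [0, 0, 0], [0, 0, 0]],
  [40, [0, 0, 0], [0, 0, 0]],
  [40, [0, 0, 0], [0, 0, 0]],
  [40, [0, 0, 0], [0, 0, 0]],
])

```text
t: 33.32
position: [0.6929, -0.0869, 0.0173]
tcp_rot: [1.846, 2.54, 0.001]
force: [-0.2, 0.3, 5.3]
grip_width: 0.0515
grip_force: 30.0
```

```bash
python3 plan.py '[[691.5,-87,125,18],[599,-193,125,18],[507,-299,125,18],[507,-299,19,18]]'
```

```text
t 33.32 p [692.9 -86.9  17.3] yaw 18.0 tilt 0.08 F [-0.2  0.3  5.3] grip 51.5 30.0
(691.5, -87, 125, 18) shift [   0.2   -1.3 -107.7] turn z -0.0 dist 108
(599, -193, 125, 18) shift [-7.220e+01 -1.207e+02 -1.000e-01] turn z -0.0 dist 141
(507, -299, 125, 18) shift [-7.240e+01 -1.203e+02 -1.000e-01] turn z -0.0 dist 140
(507, -299, 19, 18) shift [ 1.00e-01 -1.00e-01  1.06e+02] turn z -0.0 dist 106
```

Request:
step_arm([
  [40, [0, 0, -10], [0, 0, 0]],
  [40, [0, 0, -30], [0, 0, 0]],
  [40, [0, 0, -57], [0, 0, 0]],
  [40, [0, 0, -85], [0, 0, 0]],
  [40, [0, -1, -108], [0, 0, 0]],
])

```text
t: 33.73
position: [0.6911, -0.0867, 0.1256]
tcp_rot: [-1.846, -2.541, 0.0]
force: [1.1, -0.2, -1.1]
grip_width: 0.0512
grip_force: 30.0
```

Request:
step_arm([
  [40, [-9, -15, 0], [0, 0, 0]],
  [40, [-23, -38, 0], [0, 0, 0]],
  [40, [-39, -65, 0], [0, 0, 0]],
  [40, [-55, -92, 0], [0, 0, 0]],
  [40, [-72, -120, 0], [0, 0, 0]],
])

```text
t: 34.15
position: [0.5978, -0.1925, 0.1239]
tcp_rot: [-1.844, -2.541, 0.001]
force: [0.6, -0.9, -2.3]
grip_width: 0.051
grip_force: 30.0
```

Request:
step_arm([
  [40, [-17, -28, 0], [0, 0, 0]],
  [40, [-34, -56, 0], [0, 0, 0]],
  [40, [-50, -83, 0], [0, 0, 0]],
  [40, [-64, -106, 0], [0, 0, 0]],
  [40, [-72, -120, 0], [0, 0, 0]],
])

```text
t: 34.57
position: [0.5036, -0.3014, 0.1242]
tcp_rot: [-1.852, -2.535, 0.005]
force: [-0.3, -0.4, -1.4]
grip_width: 0.0514
grip_force: 30.0
```

Request:
step_arm([
  [40, [0, 0, 12], [0, 0, 0]],
  [40, [0, 0, 30], [0, 0, 0]],
  [40, [0, 0, 48], [0, 0, 0]],
  [40, [0, 0, 60], [0, 0, 0]],
  [40, [0, 0, 65], [0, 0, 0]],
])

```text
t: 34.98
position: [0.506, -0.2969, 0.0572]
tcp_rot: [-1.844, -2.537, 0.001]
force: [-0.4, 1.6, -2.8]
grip_width: 0.0516
grip_force: 30.0
```

Request:
step_arm([
  [40, [0, 0, 0], [0, 0, 0]],
  [40, [0, 0, 0], [0, 0, 0]],
  [40, [0, 0, 0], [0, 0, 0]],
  [40, [0, 0, 0], [0, 0, 0]],
  [40, [0, 0, 0], [0, 0, 0]],
])

```text
t: 35.4
position: [0.5081, -0.2983, 0.0603]
tcp_rot: [1.846, 2.54, 0.0]
force: [0.1, -0.8, -1.9]
grip_width: 0.0515
grip_force: 30.0
```

```bash
python3 - <<'E'
from h import *
from station import env
from plan import plan
plan([[507,-299,20,18]])
d=env.get_image('wrist');cv2.imwrite('pics/w6.png',d['img'][:,:,::-1])
E
```

```text
t 35.4 p [ 508.1 -298.3   60.3] yaw 18.0 tilt 0.1 F [ 0.1 -0.8 -1.9] grip 51.5 30.0
(507, -299, 20, 18) shift [-0.2 -1.3 40.3] turn z -0.0 dist 40
```

View pics/w6.png

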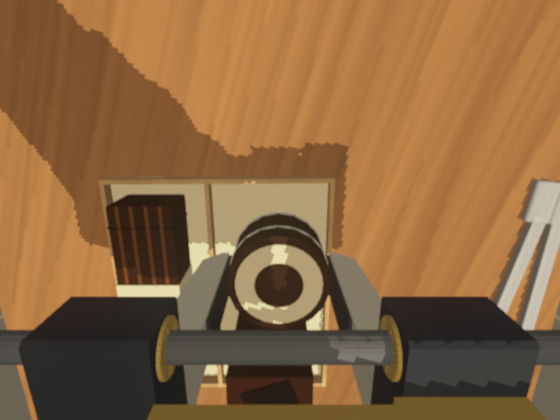

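The tin hangs over its cell at (280,280). The tall carton stands in the other square cell at (270,385) and the stick box lies at left, with room for the fingers.

Request:
step_arm([
  [40, [0, -1, 8], [0, 0, 0]],
  [40, [0, -1, 18], [0, 0, 0]],
  [40, [0, -1, 28], [0, 0, 0]],
  [40, [0, -1, 34], [0, 0, 0]],
  [40, [0, -1, 37], [0, 0, 0]],
])

```text
t: 35.87
position: [0.5056, -0.2977, 0.0205]
tcp_rot: [-1.845, -2.539, 0.001]
force: [-0.3, 0.1, -1.9]
grip_width: 0.0514
grip_force: 30.0
```

Request:
step_arm([
  [40, [0, 0, 0], [0, 0, 0]],
  [40, [0, 0, 0.5], [0, 0, 0]],
  [40, [0, 0, 1], [0, 0, 0]],
  [40, [0, 0, 1.5], [0, 0, 0]],
  [40, [0, 0, 1.5], [0, 0, 0]],
])

```text
t: 36.28
position: [0.5068, -0.2985, 0.0212]
tcp_rot: [1.847, 2.541, -0.0]
force: [-0.9, -0.4, -1.9]
grip_width: 0.0515
grip_force: 30.0
```

Request:
step_arm([
  [40, [0, 0, 0.5], [0, 0, 0]],
  [40, [0, 0, 1], [0, 0, 0]],
  [40, [0, 0, 1.5], [0, 0, 0]],
  [40, [0, 0, 1.5], [0, 0, 0]],
  [40, [0, 0, 1.5], [0, 0, 0]],
])

```text
t: 36.7
position: [0.5068, -0.2985, 0.0202]
tcp_rot: [1.847, 2.541, 0.0]
force: [-0.8, 0.7, 5.5]
grip_width: 0.0514
grip_force: 30.0
```

Contact at z 20.2, as expected. I'll release, rise and check.

Request:
step_arm([
  [66, [0, 0, 0], [0, 0, 0]],
  [66, [0, 0, 0], [0, 0, 0]],
  [66, [0, 0, 0], [0, 0, 0]],
  [66, [0, 0, 0], [0, 0, 0]],
  [66, [0, 0, 0], [0, 0, 0]],
])

```text
t: 37.12
position: [0.5066, -0.2984, 0.0192]
tcp_rot: [-1.847, -2.541, 0.0]
force: [-0.4, -1.1, -0.4]
grip_width: 0.0658
grip_force: 0.0
```

Request:
step_arm([
  [66, [0, 0, -5], [0, 0, 0]],
  [66, [0, 0, -25], [0, 0, 0]],
  [66, [0, 0, -55], [0, 0, 0]],
  [66, [0, 0, -85], [0, 0, 0]],
  [66, [0, 0, -115], [0, 0, 0]],
])

```text
t: 37.53
position: [0.5063, -0.2983, 0.1358]
tcp_rot: [-1.847, -2.541, 0.0]
force: [0.2, 0.2, -0.6]
grip_width: 0.0663
grip_force: 0.0
```

Request:
step_arm([
  [66, [20, 5, -20], [0, 0, 0]],
  [66, [50, 15, -40], [0, 0, 0]],
  [66, [85, 25, -50], [0, 0, 0]],
  [66, [115, 35, -60], [0, 0, 0]],
  [66, [140, 45, -60], [0, 0, 0]],
])

```text
t: 37.95
position: [0.5071, -0.1491, 0.197]
tcp_rot: [1.843, 2.54, 0.004]
force: [-0.0, -0.4, 0.2]
grip_width: 0.0662
grip_force: 0.0
```

Request:
step_arm([
  [66, [25, 10, 0], [0, 0, 0]],
  [66, [50, 20, 0], [0, 0, 0]],
  [66, [70, 30, 0], [0, 0, 0]],
  [66, [80, 35, 0], [0, 0, 0]],
  [66, [80, 35, 0], [0, 0, 0]],
])

```text
t: 38.37
position: [0.5153, -0.0611, 0.1946]
tcp_rot: [-1.84, -2.546, -0.002]
force: [0.5, -0.6, 0.3]
grip_width: 0.0661
grip_force: 0.0
```

```bash
python3 - <<'E'
from h import *
from station import env
d=env.get_image('top');np.savez('top1.npz',**d);cv2.imwrite('pics/t2.png',cv2.resize(d['img'][120:330,80:520,::-1],(800,382)))
d2=env.get_image('side');cv2.imwrite('pics/s2.png',d2['img'][:,:,::-1])
P=cloud(d);n,L=cv2.connectedComponents(((P[...,2]>.02)&(P[...,2]<.09)&(d['depth']>0)).astype(np.uint8))
for i in range(1,n):
    Q=P[L==i]
    if len(Q)<150 or abs(Q[:,1].mean())>.45 or Q[:,0].mean()>.74: continue
    t=np.percentile(Q[:,2],90);print(round(t,4),len(Q),rect(Q[Q[:,2]>t-.008]))
E
```

```text
0.0408 549 (array([711.5, 321.7]), 48.9, 50.0, 12.0)
0.0764 589 (array([534.7, 366.3]), 47.5, 47.9, 32.2)
0.0776 714 (array([ 529.2, -381.4]), 49.9, 51.6, 16.5)
0.0475 547 (array([512.2, 285.9]), 50.2, 50.7, -14.9)
0.0432 453 (array([ 505.7, -297.5]), 49.6, 50.0, 0.9)
0.0376 1188 (array([ 440.1, -364.3]), 41.6, 140.5, 17.6)
```

View pics/t2.png

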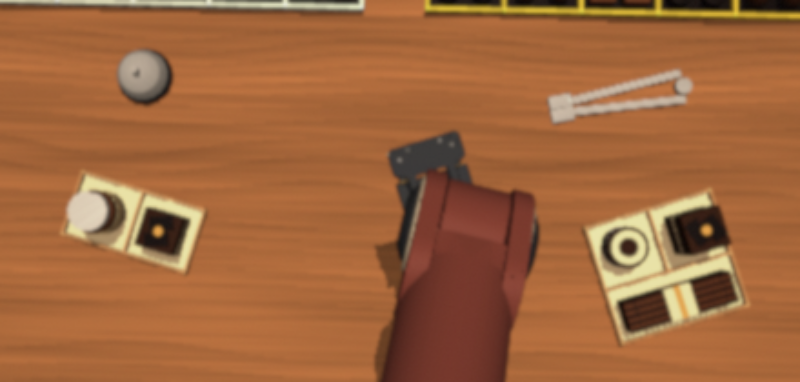

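View pics/s2.png

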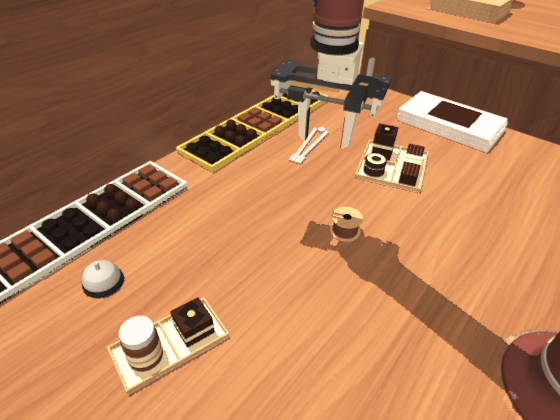

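Both views show all five pieces upright in their cells: jar and low carton at left, and stick box, tin and tall carton at right. Their tops read about 3 mm higher than on the counter, matching the tray floor. The bell and tongs look unmoved, and the spool still stands at (346,223) in the side view.

```bash
python3 -c "
from station import env
print(env.job_done())"
```

```text
the job is handed in; nothing more can be done
None
```

Both gift sets are made up and the job is handed in at about 38 s: all five pieces stand upright in their cells, the cartons are within about 1.5° of square to the trays, and the spool, bell and tongs were left alone.

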